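# Open the touch-latch counter cupboard

### The arm

A 7-joint arm with a two-finger parallel gripper is mounted at the origin on the work surface. World frame = base frame: x ahead of the robot, y to its left, z up, the work surface at z = 0. Lengths are in m, angles in rad, forces in N, time in s.
With the tool pointing down it reaches from about 0.4 to 0.85 m from the base axis. Payload 10.4 kg.
Tool frame: the origin (TCP) lies on the mounting face of the last link; the fingertips stand 173 mm ahead of it and the grasp point (between the pads) lies 155 mm ahead of it; z points along the fingers, x is the direction in which the jaws open and shut, and the axes are right-handed (so a half turn about z gives the same grasp; the last joint's range is limited). The gripper opens to 85 mm and grips with 20 to 120 N. Pads are 22 mm wide; open, the fingers measure 114 mm over their backs; the gripper's body (76 mm by 85 mm) begins 54 mm behind the grasp point. The pads swing forward as they close: fully open they stand 13 mm farther back than shut.
Start: joints at [1.226, 0.332, -0.065, 1.46, 0.022, 1.35, -0.088], TCP at [0.198, -0.593, 0.405] pointing down, gripper open.
Joint ranges: [-2.6, 2.6], [-0.5, 2.12], [-1.47, 1.34], [0.16, 2.42], [-1.27, 4.41], [0.06, 2.06], [-2.6, 2.6]. Speed limits (rad/s): [2.22, 2.22, 2.79, 2.79, 3.14, 3.14, 3.14].

### API

Orientations are given as a unit quaternion [x, y, z, w].
In Python, from plant import get_obs, eyes, workorder gives the robot as it stands.
- The arm moves only by the shell command python3 -m jog 'ROWS'. ROWS is JSON, a list of rows, each a list of 5 numbers: the finger opening in m, from 0 to 0.0854, then the shift along the tool's x, y, z in m, then the turn about the tool's z in degrees. A call has 1 to 5 rows; each row is the pose to reach, as a shift and turn from the pose commanded when the call began, along the tool's axes at that moment; what a row does not reach only later rows make up. A row lasts 1/10 s, in which the tool goes at most 50 mm and 8.59 degrees, less where a joint would pass 70% of its speed; a pose out of reach is approached as far as the arm can. A call with a gripper value outside its range is refused whole. The fingers move at their own pace and stop on an object; the grip force is fixed at half the most. Time passes only in rows, so rows that repeat a pose let the fingers close. It gives the time, the measured TCP pose, the force and the opening at its end, in the units of the state.
- get_obs(): the state, without advancing time (a new reading comes with each control period).
- eyes.capture(name): name is "side" or "top" or "wrist"; returns a dict with "img" (400x640x3 uint8, red, green, blue), "intrinsics" (3x3 intrinsics, pixels), "R" (3x3) and "t" (3): a world point X has camera coordinates R X + t. Camera axes: x right, y down, z forward; pixel columns grow to the right and rows downward; lengths in m; the calibration is good to about 2 mm. The wrist camera is an equidistant fisheye: a pixel r from the principal point sees the ray r / f radians off the axis. A picture is of the moment at which its call begins. There is no depth.
- workorder.finish_job(): hands the job in, once; it reports no verdict.
The state is a dict: "t": time; "q": joint angles; "joint_velocities": joint speeds; "tau": joint torques, N m; "tcp_pos": TCP position; "orientation": TCP orientation; "contact_force": force on the tool from outside, world axes, zero at the start; "moment": the same for the moment, N m; "width": finger opening in m.
Only numpy, scipy, OpenCV 4.12 (cv2) and the standard library are available. Lean on these libraries where they do the work, as an engineer would, in place of code of your own. Each camera call takes 0.05 s, during which the arm holds its last target. There are 200 camera calls.

### The job

Open the wider of the two small cupboards on the shop counter with the fingertips alone: push its door in near its free edge so that the push-catch lets go, draw back and let the spring set the door ajar by itself, then reach behind the free edge and push the door round until it stands wide open, about square to the cupboard. Do not take the door between the fingers, leave the narrower cupboard shut, and leave the can, jar, carton and bottle where they stand.

Things in the scene. Friction and masses are not known exactly. Their poses are not given: they have to be found in the camera images.
- wide_cupboard: The wider cupboard, fixed: dark wood case 210 mm wide (y), 200 mm deep (x, with door), plain white door without handle. Origin: centre of its underside on the counter. Its -x axis points out of the door front, 100 mm from the origin. Case top 236 mm, door top 240 mm up. Case sides begin 10 mm, its top 28 mm behind the shut door's front, so an upright finger can push the door in.
- wide_door (a joint): Angle of its door, rad: 0 shut on the catch, negative pushed in (hard stop at -0.047), growing as it opens (stop at 1.6). The catch lets go at about -0.027 (free edge 5 mm in, some 3 N; push on to the stop to be sure); as the finger draws back a spring swings the door to about 0.55, where it stays. Beyond, it turns with light drag and stays where left.
- wide_door_hinge (a point): Top of the upright hinge line of the wide door, in its front face at its left (+y) end. Axes turn with the door: x from the front face inward through the door, -y along it to the free edge, z up. Door panel here: x 0 to 16, y -182 to 0, z -226 to 0 mm. It turns clockwise seen from above as it opens.
- wide_door_corner (a point): Top corner of the wide door's free edge, in the middle of its thickness; axes as the hinge point (turn with the door).
- narrow_cupboard: The narrower cupboard, same make and height, 140 mm wide, 200 mm deep, also fixed; stands beside the wide one, left or right of it. Origin and axes as the wide one's. To be left shut.
- narrow_door (a joint): Angle of the narrow cupboard's door, rad: 0 shut; it has the same kind of catch.
- can_mid (a point): Centre of a tin can, 66 mm across, 100 mm tall, standing between the two cupboards.
- jar_mid (a point): Centre of an amber jar, 60 mm across, 85 mm tall, standing on the back of the wide cupboard's top.
- carton_mid (a point): Centre of a small cardboard carton 60 x 100 x 50 mm (x, y, z), lying on the counter at the left.
- flask_mid (a point): Centre of a white bottle, 64 mm across, 150 mm tall, standing on the counter at the right.
Mind the look-alikes: they are no part of the job. Leave any blue or purple look-alike of the narrow_cupboard alone.

How it is judged:
By the outcome, as a careful person would: the job done as asked, in the order asked, and still so for the second after the job is handed in, with the robot touching nothing.
It also fails if it takes over 51 s, if anything falls off the work surface, if the arm or the gripper's body presses on something with over 40 N, if the wrist force passes 120 N, or if a joint passes its speed limit or range.

## Working session

There is one attempt and no reset: what is moved stays moved. The work goes in short steps, Python scripts to look and compute and a shell command to move; the robot and the scene stay as the last step left them, time stands still between calls to the robot, and variables do not carry over. Pictures are saved under pics/ and viewed, on a budget of 10 in all, crops included, one or two more only if the job needs it, and the job is handed in when it is done.

```bash
mkdir -p pics
python3 - <<'E'
from plant import get_obs, eyes
import cv2,pickle
o=get_obs(); print({k:o[k] for k in('t','tcp_pos','orientation','width','contact_force')})
for n in('side','top'):
    c=eyes.capture(n); pickle.dump(c,open(f'pics/{n}0.pkl','wb')); cv2.imwrite(f'pics/{n}0.png',c['img'][:,:,::-1])
    print(n,c['intrinsics'],c['R'],c['t'])
E
```

```text
{'t': 0.0, 'tcp_pos': array([ 0.19763683, -0.59278656,  0.40391505]), 'orientation': array([ 8.11258521e-01, -5.84687188e-01, -5.88792133e-04, -3.97471898e-04]), 'width': 0.08570772722022063, 'contact_force': array([-0.2281017 ,  0.09528339,  0.31538884])}
side [[397.23817595   0.         324.47471549]
 [  0.         397.23817595 200.49323919]
 [  0.           0.           1.        ]] [[ 0.21403018 -0.97682176  0.00321433]
 [-0.91579663 -0.20180175 -0.34726443]
 [ 0.33986411  0.0713814  -0.93776174]] [-0.10708695  0.53763522  1.06400747]
top [[483.79236271   0.         327.41527141]
 [  0.         483.79236271 196.81053098]
 [  0.           0.           1.        ]] [[ 0.01273081 -0.99991139  0.00389146]
 [-0.99166189 -0.0131247  -0.1281969 ]
 [ 0.12823662 -0.00222696 -0.9917411 ]] [-0.01762166  0.5097152   1.57603132]
```

View pics/side0.png

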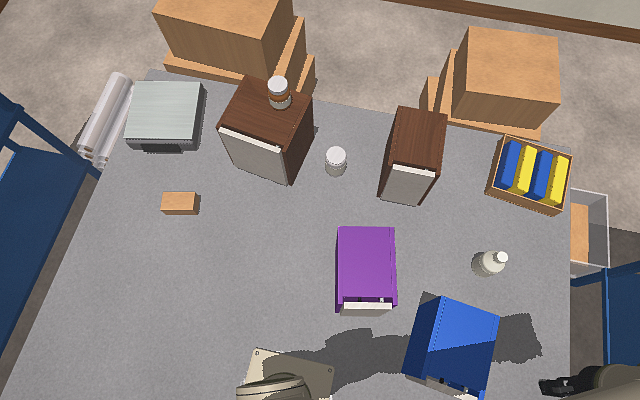

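View pics/top0.png

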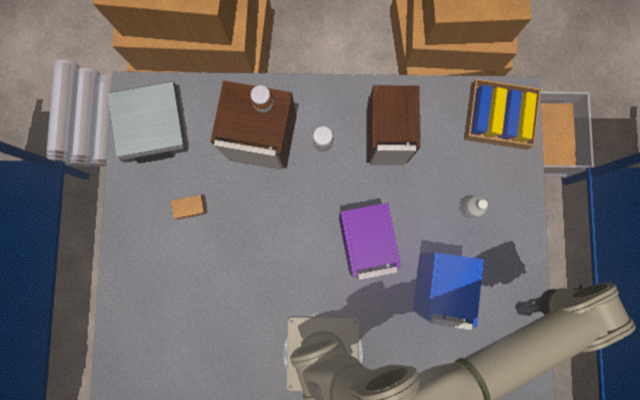

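The dark-wood wide cupboard is at top (253,123) and side (265,130). Things it could be taken for in the top view: narrow wood cupboard (395,125), purple look-alike (370,240), blue look-alike (450,288), grey box (147,120). I choose the wide wood one with the jar on top and check it in a close crop.

Run:
```python
import cv2,numpy as np
a=cv2.imread('pics/side0.png')[65:195,205:345];b=cv2.imread('pics/top0.png')[75:175,200:340]
a=cv2.resize(a,None,fx=4,fy=4,interpolation=cv2.INTER_CUBIC)[:560]
b=cv2.resize(b,None,fx=4,fy=4,interpolation=cv2.INTER_CUBIC)
# side by side at 400px each
h=600;c=np.zeros((560,800,3),np.uint8)
a=cv2.resize(cv2.imread('pics/side0.png')[65:195,210:330],None,fx=3.333,fy=3.333,interpolation=cv2.INTER_CUBIC)
b=cv2.resize(cv2.imread('pics/top0.png')[75:175,205:325],None,fx=3.333,fy=3.333,interpolation=cv2.INTER_CUBIC)
c[:a.shape[0],:a.shape[1]]=a;c[:b.shape[0],400:400+b.shape[1]]=b
for i in range(0,800,20):
    c[540:548 if i%100 else 560,i]=255
cv2.imwrite('pics/crop0.png',c)
```

```text
(no output)
```

View pics/crop0.png

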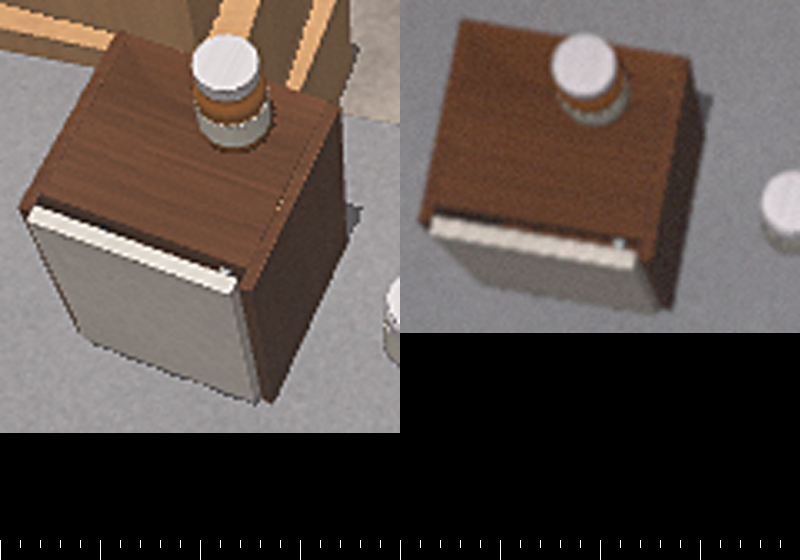

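The crop shows the plain white door, with its catch at the right end of the top, on the dark wood case with the jar, so this is the right cupboard. Free edge is at the right (-y). Next I fit its pose.

```bash
cat > h.py <<'E'
import pickle,numpy as np
def load(n): return pickle.load(open(f'pics/{n}0.pkl','rb'))
def ray(c,uv,z):
    R,t,K=c['R'],c['t'],c['intrinsics']; d=R.T@np.linalg.solve(K,[uv[0],uv[1],1]); o=-R.T@t
    return o+d*(z-o[2])/d[2]
def proj(c,X):
    p=c['R']@X+c['t']; p=c['intrinsics']@p; return p[:2]/p[2]
E
python3 - <<'E'
from h import *
from scipy.optimize import least_squares
S,T=load('side'),load('top')
s=lambda u,v:(210+u*.3,65+v*.3); t=lambda u,v:(205+(u-400)*.3,75+v*.3)
pts=[(S,s(30,222),'fl'),(S,s(233,292),'fr'),(S,s(120,32),'bl'),(S,s(338,103),'br'),(S,s(22,210),'cl'),
     (T,t(432,238),'fl'),(T,t(633,269),'fr'),(T,t(461,19),'bl'),(T,t(688,58),'br'),(T,t(421,218),'cl')]
def M(k,h): return {'fl':(-.1,h,.24),'fr':(-.1,h-.182,.24),'bl':(.1,.105,.236),'br':(.1,-.105,.236),'cl':(-.09,.105,.236)}[k]
for c,p,k in pts: print(k,ray(c,p,M(k,0)[2]).round(4))
def W(x,m): c,s_=np.cos(x[2]),np.sin(x[2]); return np.array([x[0]+c*m[0]-s_*m[1],x[1]+s_*m[0]+c*m[1],m[2]])
f=lambda x:np.concatenate([proj(c,W(x,M(k,x[3])))-p for c,p,k in pts])
r=least_squares(f,[.85,.15,0,.091]); x=r.x; print(x,np.degrees(x[2]),r.fun.reshape(-1,2).round(1))
print('hinge',W(x,(-.1,x[3],.24)),'free',W(x,(-.1,x[3]-.182,.24)))
for c,p,n in((S,(337,150),'can'),(T,(322,134),'canT')): print(n,ray(c,p,.1))
print('jar',ray(T,(260,94),.321),'carton',ray(T,(187,206),.05),'flask',ray(T,(481,204),.15))
print('narrow corners',ray(T,(377,150),.24),ray(T,(415,150),.24))
E
```

```text
fl [0.629  0.3214 0.24  ]
fr [0.603  0.1444 0.24  ]
bl [0.827 0.304 0.236]
br [0.7971 0.1036 0.236 ]
cl [0.6403 0.3328 0.236 ]
fl [0.6277 0.3219 0.24  ]
fr [0.6023 0.1446 0.24  ]
bl [0.8298 0.3054 0.236 ]
br [0.7964 0.1009 0.236 ]
cl [0.6465 0.3334 0.236 ]
[ 0.71464984  0.21768007 -0.15043281  0.0913917 ] -8.61916515368073 [[-0.5 -0.3]
 [ 0.4  0.4]
 [-0.6 -0.8]
 [ 1.7  0.1]
 [-0.6 -0.5]
 [-0.3 -0.6]
 [ 0.5  0. ]
 [-0.4  0.2]
 [ 0.7 -0.4]
 [-0.6  1.7]]
hinge [0.62947573 0.32302623 0.24      ] free [0.6022001  0.14308168 0.24      ]
can [0.71582422 0.00835409 0.1       ]
canT [0.70615509 0.00930264 0.1       ]
jar [0.76042035 0.18211113 0.321     ] carton [0.47121975 0.44889321 0.05      ] flask [ 0.4786899  -0.48391749  0.15      ]
narrow corners [ 0.62339989 -0.15412898  0.24      ] [ 0.62491846 -0.26560159  0.24      ]
```

```bash
cat >> h.py <<'E'
from scipy.spatial.transform import Rotation as Rt
def plan(*targets):
    "targets (x,y,z,ang_deg of tool x); chained from the present measured pose -> tool shift + turn"
    from plant import get_obs
    o=get_obs(); R=Rt.from_quat(o['orientation']).as_matrix(); p=np.array(o['tcp_pos']); a=np.degrees(np.arctan2(R[1,0],R[0,0]))
    print('t',round(o['t'],2),'p',p.round(4),'ang',a.round(1),'zax',R[:,2].round(3),'F',np.round(o['contact_force'],1),'w',round(o['width'],4),'q',np.round(o['q'],2))
    for x,y,z,b in targets:
        A=np.radians(a); X=np.array([np.cos(A),np.sin(A)]);Y=np.array([np.sin(A),-np.cos(A)]); d=np.array([x-p[0],y-p[1]])
        print('  ->',(x,y,z,b),'row',np.round([d@X,d@Y,p[2]-z],4),'turn',round(a-b,1)); p=np.array([x,y,z]);a=b
# door geometry
HG=np.array([.6295,.3230]); YAW=-.1504
def door(th,d,off,z=None):
    "point d from hinge along door at angle th, off along inward door normal from front face"
    A=YAW-th; n=np.array([np.cos(A),np.sin(A)]); e=np.array([np.sin(A),-np.cos(A)])
    return HG+d*e+off*n
E
python3 -m jog '[[0,0,0,-0.1,-17],[0,0,0,-0.1,-17],[0,-0.06,-0.16,-0.1,-40],[0,-0.06,-0.16,-0.1,-40],[0,-0.06,-0.16,-0.1,-40]]'
python3 -c "
from h import *
p=door(0,.158,-.07);print(p,door(0,.158,-.07))
plan((.48,-.32,.5,5),(.54,-.1,.5,45),(.55,.1,.5,81.4),(*p,.363,81.4))"
```

```text
t: 0.6
tcp_pos: [0.3153, -0.4973, 0.5047]
orientation: [0.963, -0.27, 0.0, 0.0]
contact_force: [1.0, -0.7, -0.2]
width: 0.0121
[0.5366165  0.17727198] [0.5366165  0.17727198]
t 0.6 p [ 0.3153 -0.4973  0.5047] ang -31.3 zax [ 0. -0. -1.] F [ 1.  -0.7 -0.2] w 0.0121 q [ 1.12  0.23 -0.23  1.38  0.05  1.53  0.34]
  -> (0.48, -0.32, 0.5, 5) row [ 0.0488 -0.237   0.0047] turn -36.3
  -> (0.54, -0.1, 0.5, 45) row [ 0.0789 -0.2139  0.    ] turn -40
  -> (0.55, 0.1, 0.5, 81.4) row [ 0.1485 -0.1344  0.    ] turn -36.4
  -> (np.float64(0.5366165009768027), np.float64(0.1772719806996344), 0.363, 81.4) row [ 0.0744 -0.0248  0.137 ] turn 0.0
```

```bash
python3 -m jog '[[0,0.05,-0.237,0.005,-36],[0,0.05,-0.237,0.005,-36],[0,0.05,-0.237,0.005,-36],[0,0.05,-0.237,0.005,-36],[0,0.05,-0.237,0.005,-36]]' >/dev/null
python3 -m jog '[[0,0.08,-0.21,0,-40],[0,0.08,-0.21,0,-40],[0,0.08,-0.21,0,-40],[0,0.08,-0.21,0,-40],[0,0.08,-0.21,0,-40]]' 
python3 -c "
from h import *
p=door(0,.158,-.07)
plan((.55,.1,.5,81.4),(*p,.363,81.4))"
```

```text
t: 1.6
tcp_pos: [0.5449, -0.1021, 0.4998]
orientation: [0.924, 0.383, 0.0, -0.0]
contact_force: [-0.0, -0.4, 0.2]
width: 0.0002
t 1.6 p [ 0.5449 -0.1021  0.4998] ang 45.1 zax [ 0.     0.001 -1.   ] F [-0.  -0.4  0.2] w 0.0002 q [ 0.67  0.2  -0.66  1.47  0.12  1.52  0.8 ]
  -> (0.55, 0.1, 0.5, 81.4) row [ 0.1467 -0.1391 -0.0002] turn -36.3
  -> (np.float64(0.5366165009768027), np.float64(0.1772719806996344), 0.363, 81.4) row [ 0.0744 -0.0248  0.137 ] turn 0.0
```

```bash
python3 -m jog '[[0,0.147,-0.139,0,-36],[0,0.147,-0.139,0,-36],[0,0.147,-0.139,0,-36],[0,0.147,-0.139,0,-36],[0,0.147,-0.139,0,-36]]' >/dev/null
python3 -c "
from h import *
p=door(0,.158,-.07)
plan((*p,.363,81.4))"
```

```text
t 2.1 p [0.5505 0.1024 0.4998] ang 81.3 zax [-0.     0.003 -1.   ] F [-1.5  0.   0.7] w -0.0003 q [ 0.45  0.25 -0.86  1.44  0.19  1.53  1.02]
  -> (np.float64(0.5366165009768027), np.float64(0.1772719806996344), 0.363, 81.4) row [ 0.0719 -0.025   0.1368] turn -0.1
```

```bash
python3 -m jog '[[0,0.072,-0.025,0.137,0],[0,0.072,-0.025,0.137,0],[0,0.072,-0.025,0.137,0],[0,0.072,-0.025,0.137,0],[0,0.072,-0.025,0.137,0]]' >/dev/null
python3 - <<'E'
from h import *
from plant import eyes; import cv2
a=eyes.capture('side')['img'][60:210,190:390,::-1]; b=eyes.capture('top')['img'][60:210,190:390,::-1]
cv2.imwrite('pics/a1.png',cv2.resize(np.hstack([a,b]),None,fx=2,fy=2,interpolation=cv2.INTER_CUBIC))
plan((*door(0,.158,-.02),.363,81.4))
E
```

```text
t 2.7 p [0.5401 0.1694 0.3641] ang 80.4 zax [ 0.002  0.    -1.   ] F [ 0.3 -0.4  0.2] w 0.0004 q [ 0.33  0.35 -0.86  1.64  0.27  1.28  0.82]
  -> (np.float64(0.5860520621559508), np.float64(0.1697802992526756), 0.363, 81.4) row [0.0081 0.0452 0.0011] turn -1.0
```

View pics/a1.png

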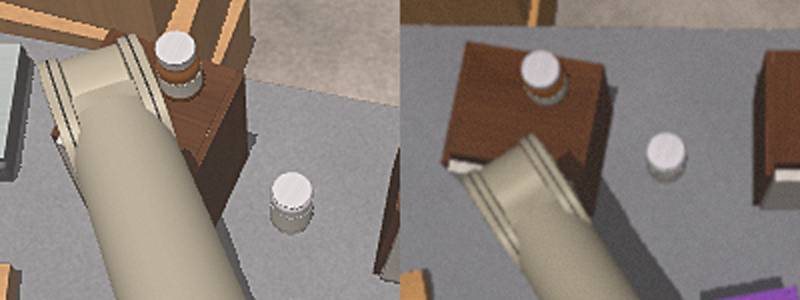

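The arm hides the door (jar and can still in place), so I go by force: approach in small steps.

```bash
python3 -m jog '[[0,0.005,0.02,0,-1],[0,0.005,0.035,0,-1],[0,0.005,0.035,0,-1]]' 
python3 -m jog '[[0,0,0.004,0,0],[0,0,0.008,0,0],[0,0,0.008,0,0]]'
python3 -c "
from h import *
plan((*door(0,.158,-.011),.363,81.4))"
```

```text
t: 3.0
tcp_pos: [0.5769, 0.1673, 0.3642]
orientation: [0.759, 0.651, 0.001, 0.001]
contact_force: [-0.7, -0.2, -0.2]
width: 0.0001
t: 3.3
tcp_pos: [0.5828, 0.1677, 0.3631]
orientation: [0.758, 0.652, 0.0, 0.0]
contact_force: [-0.1, -0.8, 0.7]
width: 0.0
t 3.3 p [0.5828 0.1677 0.3631] ang 81.4 zax [ 0.001 -0.    -1.   ] F [-0.1 -0.8  0.7] w 0.0 q [ 0.28  0.44 -0.83  1.54  0.33  1.31  0.84]
  -> (np.float64(0.5949504631681974), np.float64(0.16843179659222302), 0.363, 81.4) row [0.0025 0.0119 0.0001] turn 0.0
```

```bash
for i in 1; do python3 -m jog '[[0,0,0.004,0,0],[0,0,0.008,0,0],[0,0,0.008,0,0]]'
python3 -m jog '[[0,0,0.003,0,0],[0,0,0.006,0,0],[0,0,0.006,0,0]]'; done
```

```text
t: 3.6
tcp_pos: [0.591, 0.1666, 0.3626]
orientation: [0.758, 0.652, -0.0, 0.0]
contact_force: [-0.0, 0.2, 0.1]
width: 0.0
t: 3.9
tcp_pos: [0.5966, 0.166, 0.3625]
orientation: [0.758, 0.652, -0.0, -0.0]
contact_force: [-2.9, 0.2, -0.9]
width: -0.0
```

Contact where expected (about x 0.595). Pushing on to the stop.

```bash
python3 -m jog '[[0,0,0.002,0,0],[0,0,0.004,0,0],[0,0,0.004,0,0]]'
python3 -m jog '[[0,0,0.002,0,0],[0,0,0.003,0,0],[0,0,0.003,0,0]]'
```

```text
t: 4.2
tcp_pos: [0.5998, 0.1658, 0.3623]
orientation: [0.758, 0.653, -0.001, -0.001]
contact_force: [-8.7, -0.2, 1.0]
width: -0.0002
t: 4.5
tcp_pos: [0.6009, 0.166, 0.3622]
orientation: [0.757, 0.654, -0.004, -0.002]
contact_force: [-24.6, -3.7, 8.2]
width: 0.0
```

Hard stop reached (25 N). Drawing back.

```bash
python3 -m jog '[[0,0,-0.02,0,0],[0,0,-0.05,0,0],[0,0,-0.08,0,0],[0,0,-0.11,0,0],[0,0,-0.14,0,0]]'
python3 -m jog '[[0,-0.1,-0.02,0,0],[0,-0.2,-0.02,0,0],[0,-0.2,-0.02,0,0],[0,-0.2,-0.02,0,0],[0,-0.2,-0.02,0,0]]'
python3 - <<'E'
from h import *
from plant import eyes; import cv2
a=eyes.capture('side')['img'][60:210,190:390,::-1]; b=eyes.capture('top')['img'][60:210,190:390,::-1]
cv2.imwrite('pics/a2.png',cv2.resize(np.hstack([a,b]),None,fx=2,fy=2,interpolation=cv2.INTER_CUBIC))
S,T=load('side'),load('top')
for th in(.45,.55,.65):
    P=np.append(door(th,.182,0),.24); print(th,P, [2*(proj(c,P)-[190,60]) for c in(S,T)])
plan()
E
```

```text
t: 5.0
tcp_pos: [0.4643, 0.1858, 0.3628]
orientation: [0.758, 0.652, 0.001, 0.0]
contact_force: [-0.0, -0.5, -0.1]
width: -0.0001
t: 5.5
tcp_pos: [0.4144, -0.015, 0.363]
orientation: [0.761, 0.649, -0.001, 0.001]
contact_force: [0.1, 0.3, -0.3]
width: -0.0002
0.45 [0.52667499 0.17283004 0.24      ] [array([143.70659499, 232.47269116]), array([148.95801002, 242.21864806])]
0.55 [0.51219671 0.18384563 0.24      ] [array([132.47183397, 240.82182728]), array([141.06745256, 251.97659517])]
0.65 [0.49889048 0.19625161 0.24      ] [array([120.3577427 , 248.20196271]), array([132.22110277, 260.94698595])]
t 5.6 p [ 0.4155 -0.0101  0.3632] ang 81.3 zax [ 0.002 -0.001 -1.   ] F [0.2 0.8 0.3] w -0.0003 q [ 0.71 -0.09 -0.75  2.   -0.06  1.21  1.41]
```

View pics/a2.png

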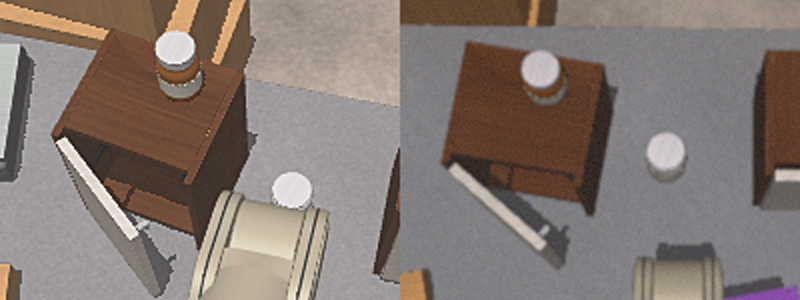

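Door is ajar at about 0.55 (free corner at crop (130,238) side and (543,252) top, as predicted). A small catch pin shows on the inner face near the free edge; I'll locate it.

Run:
```python
from h import *
from scipy.optimize import least_squares
S,T=load('side'),load('top')
for us,ut in(((142,225),(143,230)),((148,220),(148,229))):
    us=np.array(us)/2+[190,60];ut=np.array(ut)/2+[190,60]
    r=least_squares(lambda X:np.r_[proj(S,X)-us,proj(T,X)-ut],[.55,.2,.24]);X=r.x
    A=YAW-.55;n=np.array([np.cos(A),np.sin(A)]);e=np.array([np.sin(A),-np.cos(A)])
    print('pin',X.round(3),'d',(X[:2]-HG)@e,'off',(X[:2]-HG)@n,r.fun.round(1))
for d,o in((.25,.061),(.2,.061),(.14,.061),(.14,.027)): print(d,o,door(.55,d,o).round(3))
print('edge inner',door(.55,.182,.016))
plan((*door(.55,.26,.055),.363,50),(*door(.55,.14,.055),.363,50))
```

```text
pin [0.55  0.187 0.206] d 0.155035615711277 off 0.02732069884341693 [ 0. -0. -0.  0.]
pin [0.548 0.175 0.232] d 0.16565920692491315 off 0.03313491350971505 [-0.3  0.1  0.3 -0.2]
0.25 0.061 [0.515 0.093]
0.2 0.061 [0.547 0.131]
0.14 0.061 [0.586 0.177]
0.14 0.027 [0.56  0.199]
edge inner [0.52443006 0.17353325]
t 5.6 p [ 0.4155 -0.0101  0.3632] ang 81.3 zax [ 0.002 -0.001 -1.   ] F [0.2 0.8 0.3] w -0.0003 q [ 0.71 -0.09 -0.75  2.   -0.06  1.21  1.41]
  -> (np.float64(0.5039760152791716), np.float64(0.08875924936124961), 0.363, 50) row [0.1111 0.0724 0.0002] turn 31.3
  -> (np.float64(0.5813188439872153), np.float64(0.18050938204474054), 0.363, 50) row [0.12   0.0003 0.    ] turn 0
```

Pin is at d≈0.16 from the hinge, about 15 mm proud; I'll push at d≈0.125, inside it.

```bash
python3 -m jog '[[0,0.111,0.072,0,31],[0,0.111,0.072,0,31],[0,0.111,0.072,0,31],[0,0.111,0.072,0,31],[0,0.111,0.072,0,31]]'
python3 -c "
from h import *
plan((*door(.55,.125,.058),.363,49.9),(*door(.55,.125,.030),.363,49.9))"
```

```text
t: 6.1
tcp_pos: [0.5043, 0.0943, 0.3628]
orientation: [0.905, 0.426, 0.001, -0.002]
contact_force: [-0.2, 0.5, -0.3]
width: -0.0002
t 6.1 p [0.5043 0.0943 0.3628] ang 50.4 zax [ 0.001  0.004 -1.   ] F [-0.2  0.5 -0.3] w -0.0002 q [ 0.51  0.21 -0.86  1.77  0.16  1.23  0.48]
  -> (np.float64(0.5932804508928081), np.float64(0.19004457791247578), 0.363, 49.9) row [ 0.1305  0.0076 -0.0002] turn 0.5
  -> (np.float64(0.5718720865999937), np.float64(0.2080912379443527), 0.363, 49.9) row [ 0.    -0.028  0.   ] turn 0.0
```

```bash
python3 -m jog '[[0,0,0.008,0,0],[0,0.04,0.008,0,0],[0,0.085,0.008,0,0],[0,0.13,0.008,0,0],[0,0.13,0.008,0,0]]'
python3 -c "
from h import *
plan((*door(.55,.125,.030),.363,49.9),*[(*door(t,.125,.027),.363,81.4-57.3*t) for t in(.7,.85,1.,1.15,1.3,1.45,1.56)])"
```

```text
t: 6.6
tcp_pos: [0.5935, 0.1899, 0.3614]
orientation: [0.903, 0.429, 0.0, -0.002]
contact_force: [-0.4, 0.3, 0.1]
width: -0.0001
t 6.6 p [0.5935 0.1899 0.3614] ang 50.9 zax [-0.001  0.004 -1.   ] F [-0.4  0.3  0.1] w -0.0001 q [ 0.24  0.48 -0.83  1.49  0.35  1.33  0.26]
  -> (np.float64(0.5718720865999937), np.float64(0.2080912379443527), 0.363, 49.9) row [ 0.0004 -0.0282 -0.0016] turn 1.0
  -> (np.float64(0.5533683873990248), np.float64(0.22024798024965617), 0.363, 41.29000000000001) row [-0.0026 -0.022   0.    ] turn 8.6
  -> (np.float64(0.5388681934041428), np.float64(0.23277874068064025), 0.363, 32.69500000000001) row [-0.0026 -0.019   0.    ] turn 8.6
  -> (np.float64(0.526403394394822), np.float64(0.24733567609044285), 0.363, 24.10000000000001) row [-0.0026 -0.019   0.    ] turn 8.6
  -> (np.float64(0.5162539228842994), np.float64(0.26359186909265026), 0.363, 15.50500000000001) row [-0.0026 -0.019   0.    ] turn 8.6
  -> (np.float64(0.5086477141217391), np.float64(0.28118224063870584), 0.363, 6.910000000000011) row [-0.0026 -0.019   0.    ] turn 8.6
  -> (np.float64(0.503755587157935), np.float64(0.299711748906276), 0.363, -1.684999999999988) row [-0.0026 -0.019   0.    ] turn 8.6
  -> (np.float64(0.5019590294371067), np.float64(0.3136565087962164), 0.363, -7.9879999999999995) row [-0.0022 -0.0139  0.    ] turn 6.3
```

```bash
python3 -m jog '[[0,0,-0.015,0,0],[0,0,-0.028,0,1],[0,0,-0.028,0,1]]'
python3 -m jog '[[0,-0.001,-0.011,0,4.3],[0,-0.003,-0.022,0,8.5],[0,-0.003,-0.022,0,8.5]]'
python3 -m jog '[[0,-0.001,-0.01,0,4.3],[0,-0.003,-0.019,0,8.5],[0,-0.003,-0.019,0,8.5]]'
python3 -c "
from h import *
plan(*[(*door(t,.125,.027),.363,81.4-57.3*t) for t in(.85,1.,)])"
```

```text
t: 6.9
tcp_pos: [0.5686, 0.2042, 0.3634]
orientation: [0.908, 0.419, 0.0, 0.0]
contact_force: [0.3, -0.0, -0.2]
width: -0.0002
t: 7.2
tcp_pos: [0.5509, 0.2149, 0.3634]
orientation: [0.937, 0.35, 0.0, 0.001]
contact_force: [1.3, -0.1, 0.2]
width: 0.0001
t: 7.5
tcp_pos: [0.5368, 0.2273, 0.3632]
orientation: [0.96, 0.28, 0.0, 0.0]
contact_force: [-0.3, 0.5, -0.8]
width: -0.0002
t 7.5 p [0.5368 0.2273 0.3632] ang 32.5 zax [ 0.001 -0.001 -1.   ] F [-0.3  0.5 -0.8] w -0.0002 q [ 0.18  0.38 -0.82  1.6   0.28  1.29 -0.12]
  -> (np.float64(0.5388681934041428), np.float64(0.23277874068064025), 0.363, 32.69500000000001) row [ 0.0047 -0.0035  0.0002] turn -0.2
  -> (np.float64(0.526403394394822), np.float64(0.24733567609044285), 0.363, 24.10000000000001) row [-0.0026 -0.019   0.    ] turn 8.6
```

```bash
python3 -m jog '[[0,0.001,-0.012,0,4.3],[0,0.001,-0.022,0,8.5],[0,0.001,-0.022,0,8.5]]' | sed -n '2p;4p'
python3 -m jog '[[0,-0.001,-0.01,0,4.3],[0,-0.002,-0.019,0,8.5],[0,-0.002,-0.019,0,8.5]]'| sed -n '2p;4p'
python3 -m jog '[[0,-0.001,-0.01,0,4.3],[0,-0.002,-0.019,0,8.5],[0,-0.002,-0.019,0,8.5]]'| sed -n '2p;4p'
python3 -c "
from h import *
plan(*[(*door(t,.125,.027),.363,81.4-57.3*t) for t in(1.3,1.45,1.56)])"
```

```text
tcp_pos: [0.526, 0.2468, 0.363]
contact_force: [0.7, -0.4, -1.1]
tcp_pos: [0.5167, 0.2632, 0.3628]
contact_force: [-0.3, -0.6, 0.2]
tcp_pos: [0.5097, 0.281, 0.3628]
contact_force: [-0.9, 0.8, 0.5]
t 8.4 p [0.5097 0.281  0.3628] ang 7.2 zax [ 0.  0. -1.] F [-0.9  0.8  0.5] w -0.0001 q [ 0.04  0.36 -0.77  1.6   0.26  1.28 -0.64]
  -> (np.float64(0.5086477141217391), np.float64(0.28118224063870584), 0.363, 6.910000000000011) row [-0.0011 -0.0004 -0.0002] turn 0.3
  -> (np.float64(0.503755587157935), np.float64(0.299711748906276), 0.363, -1.684999999999988) row [-0.0026 -0.019   0.    ] turn 8.6
  -> (np.float64(0.5019590294371067), np.float64(0.3136565087962164), 0.363, -7.9879999999999995) row [-0.0022 -0.0139  0.    ] turn 6.3
```

```bash
python3 -m jog '[[0,-0.001,-0.01,0,4.3],[0,-0.003,-0.019,0,8.5],[0,-0.003,-0.019,0,8.5]]'| sed -n '2p;4p'
python3 -m jog '[[0,-0.001,-0.008,0,3],[0,-0.002,-0.014,0,6],[0,-0.002,-0.014,0,6],[0,-0.002,-0.014,0,6]]'| sed -n '2p;4p'
python3 -m jog '[[0,0,0.02,0,0],[0,0,0.06,0,0],[0,0,0.11,0,0],[0,0,0.16,0,0],[0,0,0.2,0,0]]'
python3 -m jog '[[0,0,0.05,-0.05,0],[0,0,0.1,-0.1,0],[0,0,0.1,-0.1,0],[0,0,0.1,-0.1,0]]'
python3 - <<'E'
from h import *
from plant import eyes; import cv2
a=eyes.capture('side')['img'][60:260,140:340,::-1]; b=eyes.capture('top')['img'][60:260,140:340,::-1]
cv2.imwrite('pics/a3.png',cv2.resize(np.hstack([a,b]),None,fx=2,fy=2,interpolation=cv2.INTER_CUBIC))
S,T=load('side'),load('top')
for th in(1.45,1.55,1.6):
    P=np.append(door(th,.182,0),.24); print(th,P, [(2*(proj(c,P)-[140,60])).round() for c in(S,T)])
plan()
E
```

```text
tcp_pos: [0.5045, 0.2995, 0.3627]
contact_force: [-0.2, 0.1, 0.5]
tcp_pos: [0.5032, 0.3127, 0.3627]
contact_force: [0.5, -0.4, 0.7]
t: 9.6
tcp_pos: [0.476, 0.1116, 0.3627]
orientation: [0.998, -0.065, 0.0, 0.0]
contact_force: [0.9, 0.1, 0.1]
width: -0.0004
t: 10.0
tcp_pos: [0.4635, 0.0115, 0.4667]
orientation: [0.998, -0.068, 0.003, 0.001]
contact_force: [0.5, -0.2, -0.5]
width: -0.0002
1.45 [0.44757974 0.32838708 0.24      ] [array([110., 264.]), array([139., 295.])]
1.55 [0.4490264  0.34652189 0.24      ] [array([ 96., 260.]), array([127., 294.])]
1.6 [0.45042755 0.35551241 0.24      ] [array([ 90., 258.]), array([121., 293.])]
t 10.1 p [0.4632 0.0153 0.463 ] ang -7.5 zax [ 0.001 -0.    -1.   ] F [ 0.1  0.5 -0.2] w 0.0001 q [ 0.46 -0.03 -0.58  1.75 -0.02  1.42 -0.24]
```

View pics/a3.png

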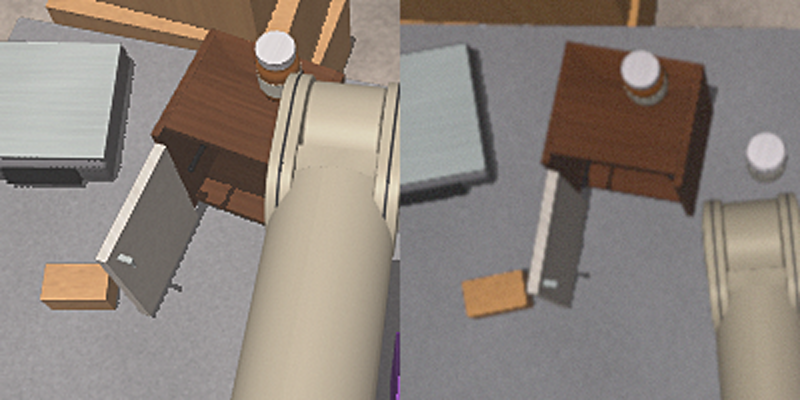

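The view shows the door square to the case: free corner at (97,262) side and (528,293) top, which gives about 1.55 rad. Carton, jar and can are where they were. Handing in after a pixel check against the first pictures.

Run:
```python
from h import *
from plant import eyes,workorder,get_obs
b=eyes.capture('top')['img'].astype(int); a=load('top')['img'].astype(int)
for n,(x,y) in dict(can=(322,136),jar=(261,98),carton=(187,207),flask=(477,206),narrow=(395,130)).items():
    w=np.s_[y-14:y+14,x-14:x+14]; print(n,abs(a[w]-b[w]).mean().round(1))
print(get_obs()['contact_force'],get_obs()['t'],workorder.finish_job())
```

```text
can 6.0
jar 5.5
carton 5.4
flask 4.9
narrow 4.2
the job is handed in; nothing more can be done
[ 0.80173552 -0.20436853 -0.25142908] 10.15 None
```

The wide cupboard's door stands open at about 1.55 rad, roughly square to the case, and the job is handed in at 10.2 s of the 51 s allowed.

- **Release:** with the fingers shut, I pushed the door in near its free edge to the hard stop, at about 25 N. I then drew back, and the spring set it ajar at about 0.55 rad, read from the pictures.
- **Opening:** I reached behind the free edge, inside the catch pin, and pushed the door round. The force stayed near zero. I then backed the arm clear.
- **Last checks:** the corner of the free edge matched the 1.55 rad position in both the side and top views. The can, jar, carton, bottle and narrow cupboard were unchanged from the first top picture, apart from image noise. The wrist force was about 0.9 N, within noise, so the robot was touching nothing.
- **Limits of the checks:** no check failed or disagreed. I did not compare the blue and purple look-alikes; the tool only passed above them.

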